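# Tip an aluminium angle up over the edge of the forming block

## Task

Cap the front edge of the grooved steel block with the wider of the two aluminium angles: push it over the bench until its free edge meets the block, then push higher up so that it tips about that edge, its base standing upright flat against the block's front face and its other leg over the block's top. Do not pick it up: its free edge stays down by the bench. Leave the narrow angle where it lies.

Things in the scene. Friction and masses are not known exactly. Their poses are not given: they have to be found in the camera images.
- wide_angle: Wide aluminium angle (L), 80 mm wide, 6 mm thick, loose, 0.13-0.22 kg. Its 47 mm base leg lies on the bench, its other leg stands to 80 mm height at the end away from the block. Origin: centre of the base's underside. x runs along the base from the standing leg (outer face at -23.5 mm) to the free edge (+23.5 mm), towards the block; y along the width; z up at the start, into the block when tipped.
- wide_edge (a point): Middle of the free edge of the wide angle's base, at half its thickness (23.5 mm along x, 3 mm along z from the angle's origin). This edge is the foot on which the angle pivots and finally stands. It starts about 30 to 70 mm from the front face. To tip, push the standing leg near its top (55 mm or more above the bench) and let the push rise with it; low down it jams.
- narrow_angle: Bystander: smaller aluminium angle, 36 mm wide, base 40 mm long, standing leg 45 mm high, 5 mm thick, lying the same way in front of the block, about 130 mm to one side of the wide one (centre to centre). Same origin and axes. To be left alone.
- block: Grooved steel block fixed to the bench: 240 mm long (y), 60 mm deep (x), 38 mm high, seven grooves across its top. Origin: centre of its underside. x points from the flat upright front face (x = -30 mm), which faces the angles, into the block; z up. The wide angle's other leg passes 3 mm above the block's top once tipped, so it may lean a few degrees.
Things that resemble listed ones, but are neither listed nor needed, are in the scene too. Leave any blue or orange look-alike of the wide_angle alone. What is shaped like the block but orange is not meant.

How it is judged:
By the outcome, as a careful person would: the job done as asked, in the order asked, and still so for the second after the job is handed in, with the robot touching nothing.
It also fails if it takes over 38 s, if anything falls off the work surface, if the arm or the gripper's body presses on something with over 40 N, if the wrist force passes 120 N, or if a joint passes its speed limit or range.

## Robot

A 6-joint arm with a two-finger parallel gripper is mounted at the origin on the work surface. World frame = base frame: x ahead of the robot, y to its left, z up, the work surface at z = 0. Lengths are in m, angles in rad, forces in N, time in s.
With the tool pointing down it reaches from about 0.375 to 0.975 m from the base axis. Payload 3.8 kg.
Tool frame: the origin (TCP) lies midway between the tips of the shut fingers; the grasp point (between the pads) lies 19 mm behind it; z points along the fingers, y is the line along which they close (so a half turn about z gives the same grasp; the last joint's range is limited). The gripper opens to 88 mm and grips with 3 to 60 N. Pads are 18 mm wide; open, the fingers measure 123 mm over their backs; the gripper's body (75 mm by 187 mm) begins 45 mm behind the grasp point.
Start: joints at [-1.167, 0.264, 1.604, -0, 1.274, -0.037], TCP at [0.288, -0.61, 0.239] pointing down, gripper open.
Joint ranges: [-2.63, 2.63], [-0.94, 2.18], [0.31, 2.57], [-1.31, 4.45], [0, 2.66], [-2.55, 2.55]. Speed limits (rad/s): [2.57, 2.57, 3.14, 3.14, 3.14, 3.14].

## Interface

Orientations are given as a rotation vector (axis times angle).
In Python, from cell import manip, inverse_kinematics, cams, order gives the robot as it stands. Calls block until the motion is done:
- manip.move_pose(position, orientation): joint-space move of the TCP to a pose.
- manip.move_linear(position, rate=0.15, rot=None): straight line of the TCP; rot=None keeps the orientation; rate is the mean speed in m/s.
- manip.set_joints(angles): joint-space move.
- manip.set_gripper(opening, force=None): finger opening in m; force is the grip in N (None keeps the last); returns when the fingers have stopped.
- manip.dwell(seconds).
- inverse_kinematics(position, orientation): joint angles nearest the present ones, or None.
- manip.state(): the state.
- cams.capture(name): name is "side" or "top"; returns a dict with "image" (480x640x3 uint8, blue, green, red), "z_map" (480x640 float32, m along the optical axis (not along the pixel's ray), 0 where there is no reading), "intrinsics" (3x3 intrinsics, pixels), "position" and "orientation" of the camera in the world. Camera axes: x right, y down, z forward; pixel columns grow to the right and rows downward; lengths in m; the calibration is good to about 2 mm. A picture is of the moment at which its call begins.
A pose or a line that the arm cannot do raises manip.IKError and nothing moves.
- order.close_job(): hands the job in; it is judged then, once.
The state is a dict: "clock": time; "joint_pos": joint angles; "joint_velocities": joint speeds; "tau": joint torques, N m; "tool_pos": TCP position; "tcp_rot": TCP orientation; "contact_force": force on the tool from outside, world axes, zero at the start; "moment": the same for the moment, N m; "gripper_width": finger opening in m; "grasp_force": force on a finger pad.
Only numpy, scipy, OpenCV 4.12 (cv2) and the standard library are available. Lean on these libraries where they do the work, as an engineer would, in place of code of your own. Each camera call takes 0.05 s, during which the arm holds its last target. There are 200 camera calls.

## Working session

There is one attempt and no reset: what is moved stays moved. The work goes in short steps, each a Python script; the robot and the scene stay as the last script left them, time stands still between calls to the robot, and variables do not carry over. Pictures are saved under pics/ and viewed, at most 10 in all, crops included, and the job is handed in when it is done.

```bash
mkdir -p pics; ls
python3 - <<'E'
from cell import manip,cams
import cv2,numpy as np
for n in("top","side"):
    c=cams.capture(n);cv2.imwrite(f"pics/{n}0.png",c["image"]);np.savez(f"{n}0.npz",**c)
    print(n,c["intrinsics"].tolist(),c["position"],c["orientation"],(c["z_map"]>0).mean())
print(manip.state())
E
```

```text
pics
top [[594.19770801703, 0.0, 324.36702922526484], [0.0, 594.19770801703, 241.14753122692807], [0.0, 0.0, 1.0]] [ 0.44271896 -0.03747954  0.95490716] [-2.22814991  2.1661994  -0.07207139] 0.996005859375
side [[460.44597222598827, 0.0, 313.2503598584393], [0.0, 460.44597222598827, 235.08890064110528], [0.0, 0.0, 1.0]] [ 0.41924767 -0.53220097  0.51992768] [-2.3380792   0.18672404 -0.08852503] 0.9959765625
{'clock': 0.1, 'joint_pos': array([-1.16685597e+00,  2.64673184e-01,  1.60522508e+00, -4.13114501e-05,
        1.27371415e+00, -3.68831463e-02]), 'joint_velocities': array([ 0.0019031 , -0.00108763, -0.00233759, -0.00031493,  0.00084109,
       -0.00013759]), 'tau': array([-5.75404420e-05, -5.03617680e+01, -3.58071256e+01,  7.30620045e-02,
        2.33094039e-02, -4.39382734e-05]), 'tool_pos': array([ 0.28775559, -0.60988059,  0.23752231]), 'tcp_rot': array([-3.06365471e+00, -6.86436882e-01,  6.39591027e-04]), 'contact_force': array([ 0.02936794, -0.59188992,  0.49711467]), 'moment': array([-0.05190529,  0.0071298 ,  0.02291013]), 'grasp_force': 0.0, 'gripper_width': 0.08799472278653508}
```

View pics/top0.png

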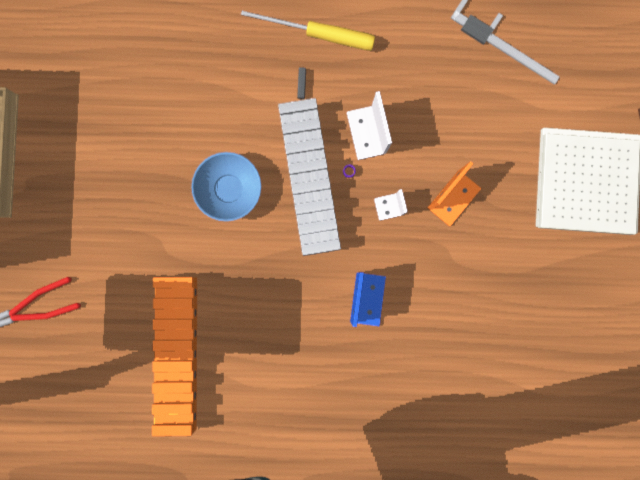

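View pics/side0.png

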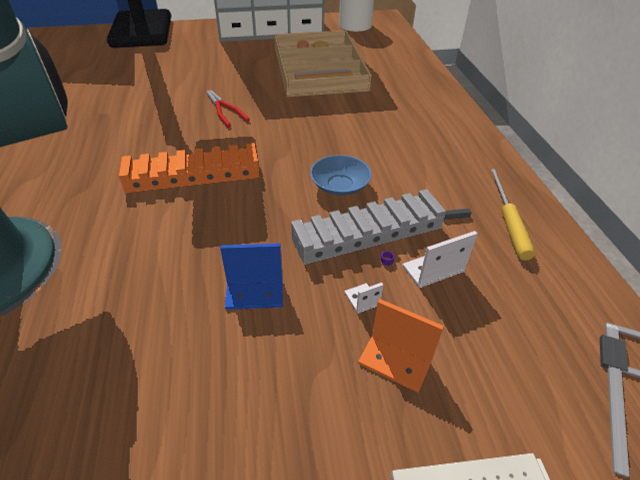

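The top view shows the grey block centred at about (310,177) and the wide white angle at about (368,130), with its standing leg on the right. The narrow angle is at (390,205) and a small purple ring at (349,171). The side view agrees: wide angle (440,260), narrow angle (366,297), ring (388,258). Next I measure these positions.

```bash
cat > h.py <<'E'
import numpy as np,cv2
from scipy.spatial.transform import Rotation as R
def cloud(c):
    z=c["z_map"];K=c["intrinsics"];v,u=np.mgrid[:480,:640]
    p=np.stack([(u-K[0,2])/K[0,0]*z,(v-K[1,2])/K[1,1]*z,z],-1)
    return p@R.from_rotvec(c["orientation"]).as_matrix().T+c["position"]
def rect(P):
    (c,s,a)=cv2.minAreaRect((P[:,:2]*1000).astype(np.float32));return np.round(c,1),np.round(s,1),round(a,2)
E
python3 - <<'E'
from h import *
c=dict(np.load("top0.npz"));P=cloud(c);hsv=cv2.cvtColor(c["image"],cv2.COLOR_BGR2HSV)
def show(n,u0,u1,v0,v1,zlo,zhi,sat=60):
    m=np.zeros((480,640),bool);m[v0:v1,u0:u1]=1
    m&=(P[...,2]>zlo)&(P[...,2]<zhi)&(c["z_map"]>0)&(hsv[...,1]<sat)
    print(n,m.sum(),rect(P[m]),"z",np.percentile(P[m][:,2],[5,50,95]).round(4));return P[m]
show("block",270,345,90,260,.033,.045)
show("base",340,400,88,165,.003,.012)
show("leg",340,400,88,165,.02,.1)
show("legtop",340,400,88,165,.07,.09)
show("narrow base",370,412,185,225,.003,.010)
show("narrow leg",370,412,185,225,.02,.06)
m=(hsv[...,0]>125)&(hsv[...,0]<160)&(hsv[...,1]>80);m[:,:340]=0;m[:,360:]=0;m[:160]=0;m[185:]=0
q=P[m];print("ring",m.sum(),rect(q),q[:,2].max())
print("bench z",np.median(P[280:300,250:290,2]))
for u,v in[(297,102),(347,110),(359,158),(378,96),(390,152)]: print(u,v,P[v,u].round(4))
E
```

```text
block 3263 (array([595.7, -18.3]), array([240.7,  59.9]), 10.98) z [0.0353 0.0384 0.041 ]
base 1260 (array([ 686.5, -111.9]), array([102.9,  61.1]), 15.06) z [0.004  0.0066 0.0095]
leg 541 (array([ 678.9, -128.2]), array([79.8,  7. ]), 14.55) z [0.0259 0.07   0.0822]
legtop 270 (array([ 679. , -128.2]), array([79.8,  7. ]), 14.42) z [0.0721 0.0799 0.0829]
narrow base 472 (array([ 558.5, -148.6]), array([41.8, 44.8]), 13.92) z [0.0036 0.0057 0.0082]
narrow leg 137 (array([ 559.2, -164. ]), array([36.1,  5.4]), 13.77) z [0.0236 0.0437 0.0476]
ring 79 (array([531.7, -65.7]), array([ 19.8, 185.6]), 78.46) 0.9549071607405092
bench z 0.00037104618393085653
297 102 [0.7117 0.0037 0.0366]
347 110 [ 0.7109 -0.0764  0.0032]
359 158 [ 0.6312 -0.0974  0.0108]
378 96 [ 0.7119 -0.1191  0.08  ]
390 152 [ 0.6445 -0.1481  0.0009]
```

```bash
cat >> h.py <<'E'
C=np.array([.5957,-.0183]);A=np.radians(10.98)
e=np.array([np.cos(A),np.sin(A)]);n=np.array([-np.sin(A),np.cos(A)])
def W(a,d,z): # a along block, d from front face (+ into block)
    p=C+a*e+(d-.03)*n;return np.array([p[0],p[1],z])
def rot(yaw,flip,tilt=0): # tool y along (yaw); fingers down
    y=np.array([np.cos(yaw),np.sin(yaw),0])*(-1 if flip else 1);z=np.array([0,0,-1.])
    M=np.stack([np.cross(y,z),y,z],1)
    return (R.from_rotvec(tilt*np.array([np.cos(yaw),np.sin(yaw),0]))*R.from_matrix(M)).as_rotvec()
E
python3 - <<'E'
from h import *
from cell import manip,cams,inverse_kinematics as ik
c=dict(np.load("top0.npz"));K=c["intrinsics"]
d=R.from_rotvec(c["orientation"]).apply([(349-K[0,2])/K[0,0],(171-K[1,2])/K[1,1],1]);g=c["position"]+d*((.006-c["position"][2])/d[2])
print("ring",g.round(4),"a,d",(g[:2]-C)@e,(g[:2]-C)@n+.03)
best=None
for f in(0,1):
    q=ik(W(.061,-.14,.16),rot(np.radians(14.5),f));print(f,None if q is None else np.round(q,2))
    if q is not None and(best is None or abs(q[5])<abs(best[1][5])):best=(f,q)
f=best[0];open("flip","w").write(str(f))
rv=rot(np.radians(14.5),f)
manip.set_gripper(.042);manip.move_pose(W(.061,-.14,.16),rv)
manip.move_linear(W(.061,-.14,.032),rate=.15)
s=manip.state();print(s["clock"],s["tool_pos"],s["contact_force"],s["gripper_width"])
for k in("side",):cv2.imwrite("pics/s1.png",cams.capture(k)["image"])
E
```

```text
ring [ 0.6105 -0.0821  0.006 ] a,d 0.0024147453183352157 -0.035455660239923775
0 [-0.28  0.38  1.6  -0.    1.16 -0.54]
1 None
4.05 [ 0.68897053 -0.17394851  0.03320579] [ 0.17902173 -0.33525886 -0.17639808] 0.04204198253458569
```

View pics/s1.png

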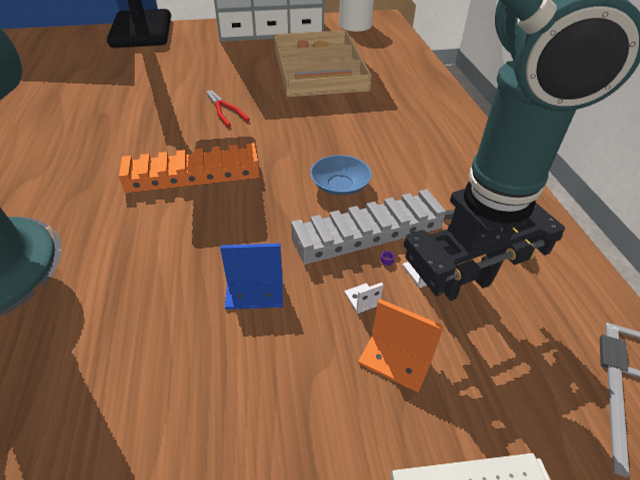

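The gripper is behind the wide angle: the base end shows at (413,272), and the ring (388,258) and narrow angle (366,297) are clear of it. Now the low push.

Run:
```python
from h import *
from cell import manip,cams
f=int(open("flip").read());rv=rot(A,f)
def F():
    s=manip.state();return round(float(s["contact_force"][:2]@n),2)
manip.move_linear(W(.061,-.112,.032),rate=.1);print(F())
manip.move_linear(W(.063,-.075,.032),rate=.04,rot=rv);print(F())
for i in range(14):
    d=-.070+.002*i
    manip.move_linear(W(.063,d,.032),rate=.03);x=F();print(round(d,3),x,end=" | ")
    if x<-4:break
s=manip.state();print(s["clock"],s["tool_pos"],s["contact_force"])
for k in("side","top"):
    c=cams.capture(k);cv2.imwrite(f"pics/{k}2.png",c["image"]);np.savez(f"{k}2.npz",**c)
I=cv2.imread("pics/side2.png")[180:320,290:490];cv2.imwrite("pics/s2c.png",cv2.resize(I,None,fx=4,fy=4))
```

```text
0.89
0.06
-0.07 -0.16 | -0.068 -0.0 | -0.066 -0.22 | -0.064 0.46 | -0.062 -0.14 | -0.06 -0.36 | -0.058 0.38 | -0.056 -0.68 | -0.054 -3.49 | -0.052 -8.32 | 8.175 [ 0.67367897 -0.08895017  0.03310218] [-1.91155093 -8.84105293  3.71664873]
```

View pics/s2c.png

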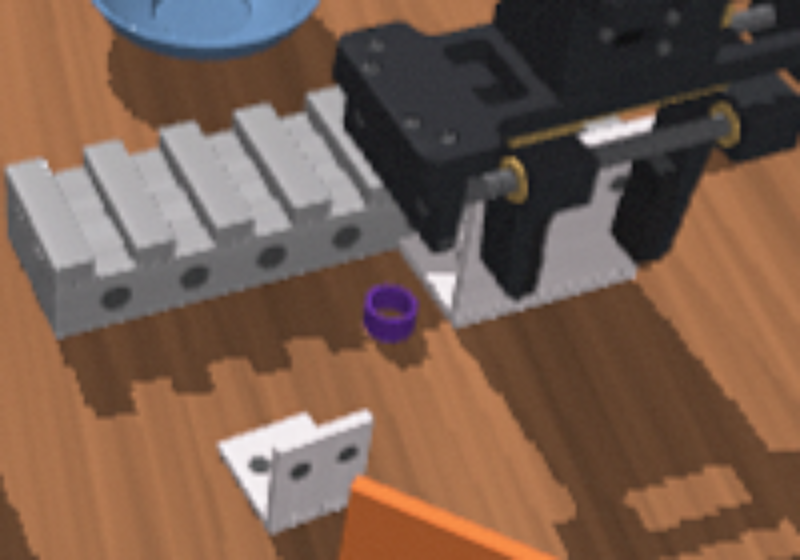

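The close-up (4x crop) shows the free edge against the block's face near (405,240). Both fingers are on the leg and the ring (390,312) is untouched. I back off, rise to about 63 mm and push along the tipping arc.

Run:
```python
from h import *
from cell import manip,cams
f=int(open("flip").read())
manip.move_linear(W(.063,-.062,.032),rate=.08)
manip.move_linear(W(.063,-.062,.063),rate=.12)
h=.063
for t in range(0,75,8):
    T=np.radians(t);x=-.006*np.sin(T)-.047*np.cos(T)+h*np.sin(T)-.009+.001;z=.047*np.sin(T)+h*np.cos(T)
    manip.move_linear(W(.063,x,z),rate=.05)
    F=manip.state()["contact_force"];print(t,np.round([F[:2]@e,F[:2]@n,F[2]],1))
    if np.linalg.norm(F)>20:print("stop");break
s=manip.state();print(s["clock"],s["tool_pos"])
for k in("side",):
    c=cams.capture(k);cv2.imwrite(f"pics/{k}3.png",c["image"])
I=cv2.imread("pics/side3.png")[180:320,290:490];cv2.imwrite("pics/s3c.png",cv2.resize(I,None,fx=4,fy=4))
```

```text
0 [ 0.6 -1.1 -0.7]
8 [ 0.1 -0.5  0.4]
16 [ 0.9 -0.7  0.4]
24 [ 0.1 -0.4  1. ]
32 [ 0.3 -0.1  0.6]
40 [ 0.4 -0.7  1. ]
48 [ 0.6 -0.2  0.2]
56 [-0.2 -0.6  0.2]
64 [ 0.1 -1.1 -0.9]
72 [1.  0.  0.1]
12.4833 [ 0.65689029 -0.00432534  0.06376803]
```

View pics/s3c.png

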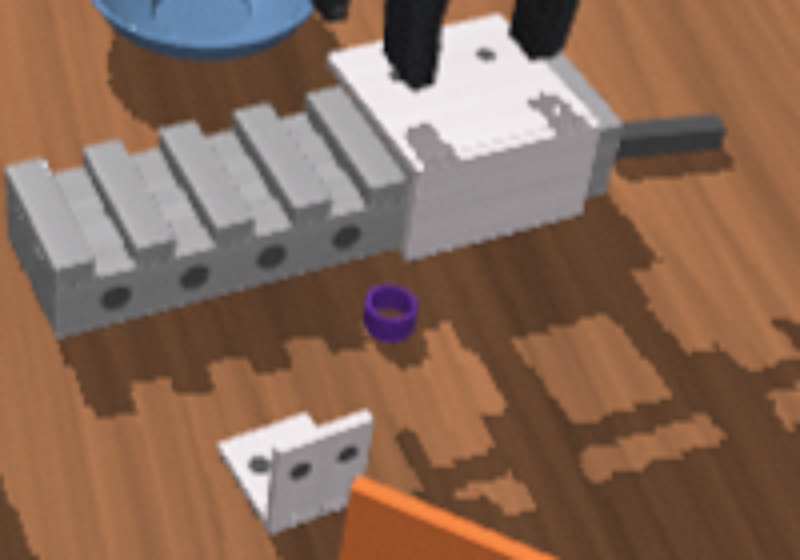

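It has tipped: the base stands upright against the block's face (400–600, 150–255) and the leg lies over the top. I lift away and measure how flat it sits.

Run:
```python
from h import *
from cell import manip,cams
p=manip.state()["tool_pos"]
manip.move_linear([p[0],p[1],.14],rate=.15)
manip.move_linear(W(.063,-.09,.14),rate=.2)
s=cams.capture("side");P=cloud(s);Q=np.stack([(P[...,:2]-C)@e,(P[...,:2]-C)@n+.03,P[...,2]],-1)
sat=cv2.cvtColor(s["image"],cv2.COLOR_BGR2HSV)[...,1]
m=(sat<60)&(Q[...,0]>.01)&(Q[...,0]<.115)&(Q[...,1]>-.03)&(Q[...,1]<.1)&(Q[...,2]<.06)&(Q[...,2]>.004)
q=Q[m];print(manip.state()["clock"],len(q))
fr=q[(q[:,2]<.04)&(q[:,1]<.0)&(abs(q[:,0]-.06)<.035)]
for lo in(.004,.012,.02,.03):
    k=fr[(fr[:,2]>=lo)&(fr[:,2]<lo+.009)]
    if len(k):print("front z",lo,len(k),"d",np.median(k[:,1]).round(4))
print("yaw slope",np.polyfit(fr[:,0],fr[:,1],1),"lean",np.polyfit(fr[:,2],fr[:,1],1))
tp=q[(q[:,2]>.043)&(q[:,1]>.0)&(q[:,1]<.07)];print("top fit z(d)",np.polyfit(tp[:,1],tp[:,2],1),"a range",np.percentile(tp[:,0],[1,99]),len(tp))
bf=Q[(sat<60)&(Q[...,0]>-.1)&(Q[...,0]<0)&(abs(Q[...,1])<.012)&(Q[...,2]>.01)&(Q[...,2]<.025)];print("block face d",np.median(bf[:,1]),"z top",len(bf),np.polyfit(bf[:,2],bf[:,1],1))
cv2.imwrite("pics/s4.png",cv2.resize(s["image"][180:320,290:490],None,fx=4,fy=4))
```

```text
14.0 2979
front z 0.004 158 d -0.0062
front z 0.012 165 d -0.0058
front z 0.02 158 d -0.0054
front z 0.03 171 d -0.0049
yaw slope [-0.00603077 -0.0051255 ] lean [ 0.04707182 -0.00652571]
top fit z(d) [-0.04652588  0.04695434] a range [0.024912   0.10352707] 1327
block face d 0.0014015143630197319 z top 409 [0.01176478 0.00118445]
```

View pics/s4.png

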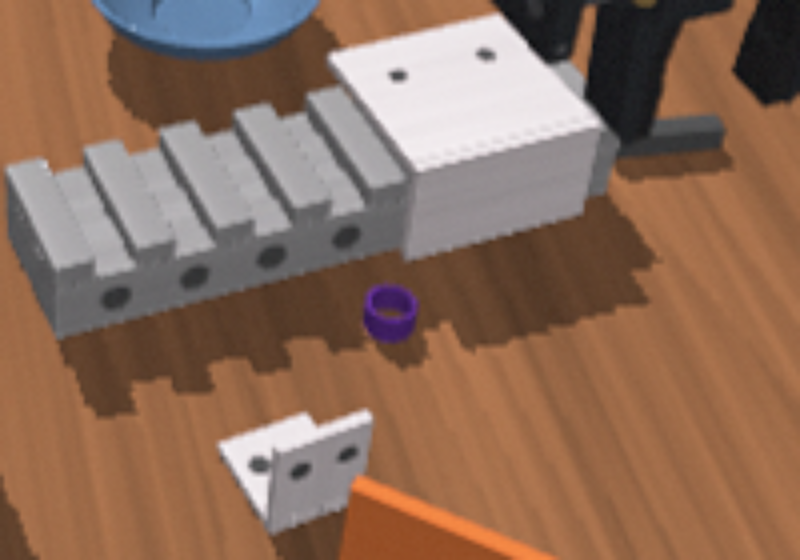

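The angle stands with its base at the face and its leg over the top. It leans 2.7°, which is the natural rest from the 3 mm clearance, and the foot gap is no more than that lean gives. The narrow angle and ring have not moved and the arm is clear.

```bash
python3 -c "
from cell import order;print(order.close_job())"
```

```text
the job is handed in; nothing more can be done
None
```

I pushed the wide angle to the block and tipped it about its free edge, so its base now stands against the front face (leaning 2.7°) with its leg over the top; the narrow angle was left alone, and the job was handed in at about 14 s.

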